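Shim the rocking chopping block

TASK

The chopping block on the worktop has lost the foot under its near right corner. Take the tapered wooden wedge (not the flat strip of the same wood beside it), slide it flat on the worktop, thin end first, straight in under the block's front edge where the foot is missing, and push it in until it jams tight under a firm push of about 16 N and stays tight when you let go, without driving it in so hard that the block is levered up. Do not push on the block itself and leave the other things where they are.

Things in the scene. Friction and masses are not known exactly. Their poses are not given: they have to be found in the camera images.
- block: Striped wooden chopping block, 200 deep, 160 wide, 36 mm thick, on black rubber feet at its rear corners and near left corner (foot 26 mm across, centred at x = 25, y = +58 mm); the near right foot is missing. Origin on the worktop, below the middle of the straight front edge; x points from the front edge in under the block, y to its left, z up. The block stays put.
- block_edge (a point): The same point as the block's origin, on the worktop below the middle of the front edge. The underside of the front edge is 9 to 15 mm above it and the top 45 to 51 mm: this height differs every time and is NOT given by the pose. The edge gives stiffly when wedged up, about 1 mm for 15 N.
- block_corner (a point): Point on the worktop, vertically below the front edge, in the middle of the place where the missing foot belongs: 40 mm to the right (-y) of the block's origin; axes as the block's. The wedge must go in here, along +x.
- wedge_center (a point): Centre of the loose wedge of pale wood, 120 mm long, 36 mm wide, with flat underside and upright sides, 3 mm thick at the thin end, rising evenly (1 in 6) to 23 mm at the thick end, 70 g. The point is half-way along and across, 6.5 mm above the underside. x points from the thick to the thin end, z up. It lies in one of two places, swapped with the strip.
- wedge_tip (a point): Middle of the wedge's thin end at its underside, 60 mm along the wedge's x from its middle; axes as wedge_center. When jammed, this end is 35 to 80 mm under the block.
- wedge: The same wedge; origin at the centre of its underside, axes as wedge_center. Until its top meets the edge it slides with 1 N or less; jammed tight, it resists a level push of 16 N on the thick end; past that the push rises by about 1 to 2 N per mm. Friction then holds it.
- strip: Flat strip of the same pale wood, 120 x 36 x 18 mm, 18 mm thick all along (too thick to go under the block); to be left alone. Origin at the centre of its underside, x along its length.
- salt: Glass salt shaker with a grey metal cap, 44 mm across, 90 mm tall, standing on the worktop between the block and the sink; to be left alone. Origin at the centre of its underside.
- jar: Glass spice jar with a black foot, 44 mm across, 87 mm tall, on the cooker between the left plates; to be left alone. Origin at the centre of its underside.

How it is judged:
On the way:
1. the wedge lies flat with its thin end at least 12 mm under the front edge where the foot is missing (x of wedge_tip in the frame of block above 0.012 m and horizontal distance between wedge_tip and block_corner below 0.09 m and height (world z) of wedge_tip below 0.006 m and angle between wedge's own z axis and vertical below 0.08 rad), for 0.1 s.
At the end, for the whole second after the job is handed in: The wedge lies flat (within 0.06 rad), released and at rest, its thin end at least 20 mm under the front edge and within 20 mm to either side of the middle of the missing foot's place, within 0.2 rad of square to the edge, and it is jammed: it presses on the block with more than 3 N (contact force between wedge and block above 3 N and x of wedge_tip in the frame of block above 0.02 m and y of wedge_tip in the frame of block_corner between -0.02 and 0.02 m and angle between the x axis of wedge and the x axis of block, either way round below 0.2 rad and angle between wedge's own z axis and vertical below 0.06 rad and linear speed of wedge below 0.005 m/s); the robot touches nothing.
It fails at once if the wedge is forced so hard that it presses on the block with more than 18 N (contact force between wedge and block above 18 N).
It fails at once if the robot pushes on the block with more than 8 N (contact force between any of the fingers, the arm and block above 8 N).
It fails at once if the strip, salt shaker or spice jar is moved by more than 25 mm (distance of any of strip, salt, jar from where it was at the start of the episode above 0.025 m).
It also fails if it takes over 72 s, if anything falls off the work surface, if the arm or the gripper's body presses on something with over 40 N, if the wrist force passes 120 N, or if a joint passes its speed limit or range.

ROBOT

A 7-joint arm with a two-finger parallel gripper is mounted at the origin on a cart in front of the work surface, level with it; the furniture and walls round the work are solid. World frame = base frame: x ahead of the robot, y to its left, z up, the work surface at z = 0. Lengths are in m, angles in rad, forces in N, time in s.
With the tool pointing down it reaches from about 0.375 to 0.925 m from the base axis. Payload 3.1 kg.
Tool frame: the origin (TCP) lies on the mounting face of the last link; the fingertips stand 173 mm ahead of it and the grasp point (between the pads) lies 155 mm ahead of it; z points along the fingers, y is the line along which they close (so a half turn about z gives the same grasp; the last joint's range is limited). The gripper opens to 85 mm and grips with 20 to 120 N. Pads are 22 mm wide; open, the fingers measure 114 mm over their backs; the gripper's body (76 mm by 85 mm) begins 54 mm behind the grasp point. The pads swing forward as they close: fully open they stand 13 mm farther back than shut.
Start: joints at [-1.31, 0.383, 0.044, 1.598, -0.018, 1.161, -0.05], TCP at [0.228, 0.609, 0.405] pointing down, gripper open.
Joint ranges: [-2.61, 2.61], [-0.41, 2.15], [-1.48, 1.57], [0, 2.5], [-1.57, 4.71], [0.05, 1.97], [-2.85, 2.85]. Speed limits (rad/s): [2.79, 2.79, 3.14, 3.14, 3.14, 3.14, 3.14].

INTERFACE

Orientations are given as a unit quaternion [w, x, y, z].
In Python, from station import arm, cams, nets gives the robot as it stands. Calls block until the motion is done:
- arm.movep(position, orientation): joint-space move of the TCP to a pose.
- arm.servo_line(position, rot=None, vel=0.15): straight line of the TCP; rot=None keeps the orientation; vel is the mean speed in m/s.
- arm.set_joints(angles): joint-space move.
- arm.set_gripper(opening, grip_force=None): finger opening in m; grip_force is the grip in N (None keeps the last); returns when the fingers have stopped.
- arm.sleep(seconds).
- arm.ik(position, orientation): joint angles nearest the present ones, or None.
- arm.get_state(): the state.
- cams.read_camera(name): name is "scene" or "top" or "wrist"; returns a dict with "frame" (480x640x3 uint8, red, green, blue), "fx", "fy", "cx", "cy" (pixels), "position" and "attitude" of the camera in the world. Camera axes: x right, y up, looking along -z (the intrinsics and any distortion apply to the point x, -y, -z); pixel columns grow to the right and rows downward; lengths in m; the calibration is good to about 2 mm. A picture is of the moment at which its call begins. There is no depth.
A pose or a line that the arm cannot do raises arm.PlanningError and nothing moves.
- arm.close_job(): hands the job in; it is judged then, once.
Trained networks look in the newest picture that a camera, given by its name, has taken for a name from the list of things; names that differ only in an ending like _2 or _b are one class to them, and where a whole thing is asked for, a point or a joint stands for the part that bears it (a point fixed in the world has none). Each returns a list of dicts, best first, with "score" (0 to 1); they miss things now and then, are a little off and sometimes report something else, mostly with a low value. They report only what shows in the picture. A call takes as long as a camera call.
- nets.outline_of(camera, thing): "pixels" (480x640 bool, what is visible of it) and "box" ([left, top, right, bottom] in pixels, round what is visible of it).
The state is a dict: "clock": time; "qpos": joint angles; "qvel": joint speeds; "joint_torque": joint torques, N m; "tcp_pos": TCP position; "eef_rot": TCP orientation; "wrist_force": force on the tool from outside, world axes, zero at the start; "moment": the same for the moment, N m; "width": finger opening in m; "grip_force": force on a finger pad.
Only numpy, scipy, OpenCV 4.12 (cv2) and the standard library are available. Lean on these libraries where they do the work, as an engineer would, in place of code of your own. Each camera call takes 0.05 s, during which the arm holds its last target. There are 200 camera calls.

## Working session

There is one attempt and no reset: what is moved stays moved. The work goes in short steps, each a Python script; the robot and the scene stay as the last script left them, time stands still between calls to the robot, and variables do not carry over. Pictures are saved under pics/ and viewed, at most 10 in all, crops included, and the job is handed in when it is done.

```bash
ls; mkdir -p pics
cat > h.py <<'E'
import numpy as np, cv2
from scipy.spatial.transform import Rotation as R
from station import arm, cams, nets
def rot(q): return R.from_quat([q[1],q[2],q[3],q[0]])
def cam(n):
    c=cams.read_camera(n); return c
def save(c,f): cv2.imwrite('pics/'+f,c['frame'][:,:,::-1])
def ray(c,px):
    px=np.atleast_2d(np.asarray(px,float))
    d=np.c_[(px[:,0]-c['cx'])/c['fx'],-(px[:,1]-c['cy'])/c['fy'],-np.ones(len(px))]
    return rot(c['attitude']).apply(d)
def onz(c,px,z):
    d=ray(c,px); p=np.array(c['position']); return p+d*((z-p[2])/d[:,2])[:,None]
def proj(c,P):
    v=rot(c['attitude']).inv().apply(np.atleast_2d(P)-np.array(c['position']))
    return np.c_[c['cx']+c['fx']*v[:,0]/-v[:,2], c['cy']-c['fy']*v[:,1]/-v[:,2]]
E
python3 - <<'E'
from h import *
st=arm.get_state(); print(st)
for n in ['top','scene']:
    c=cam(n); save(c,n+'0.png'); print(n,{k:v for k,v in c.items() if k!='frame'})
    for t in ['block','wedge','strip','salt','jar']:
        for o in nets.outline_of(n,t)[:2]:
            m=o['pixels'].astype(np.uint8); r=cv2.minAreaRect(np.argwhere(m)[:,::-1].astype(np.float32))
            b=cv2.boxPoints(r); print(t,round(o['score'],2),o['box'],m.sum(),onz(c,b,0)[:,:2].round(3).tolist())
E
```

```text
pics
{'clock': 0.0, 'qpos': array([-1.30981607,  0.38387803,  0.04383574,  1.59961558, -0.01788413,
        1.16116688, -0.04991269]), 'qvel': array([ 0.00073944, -0.00024207,  0.00103898,  0.00030217,  0.00222013,
        0.00026269, -0.00016869]), 'joint_torque': array([ 3.93490900e-04, -4.33471942e+01,  1.02452617e+00, -2.49513602e+01,
        1.05524965e-02,  1.14592936e-02,  1.17852548e-05]), 'tcp_pos': array([0.22804901, 0.60815563, 0.40323948]), 'eef_rot': array([-1.59027945e-04,  1.78394397e-01,  9.83958154e-01, -1.32822603e-03]), 'wrist_force': array([ 0.47267497, -0.55601662,  0.59386111]), 'moment': array([ 0.00947025, -0.04876745, -0.03531486]), 'grip_force': 0.0, 'width': 0.08549666762342817}
top {'fx': 468.89810054377455, 'fy': 468.89810054377455, 'cx': 329.0532191478318, 'cy': 237.89434707828792, 'position': array([0.32308597, 0.17950393, 1.15738231]), 'attitude': array([ 0.70394216,  0.06369762, -0.07547424, -0.70335744])}
block 0.61 [342.5, 129.8, 419.7, 220.4] 5086 [[0.638, 0.129], [0.853, 0.081], [0.814, -0.088], [0.601, -0.034]]
wedge 0.61 [271.1, 265.1, 318.7, 29
[... 817 characters left out ...]
907, 0.107], [0.811, -0.069], [0.587, -0.014]]
wedge 0.6 [271.0, 207.9, 290.1, 249.8] 654 [[0.405, 0.209], [0.46, 0.321], [0.495, 0.297], [0.439, 0.187]]
wedge 0.33 [377.3, 223.4, 487.0, 301.1] 6701 [[0.653, 0.165], [0.909, 0.115], [0.815, -0.067], [0.588, -0.018]]
strip 0.96 [249.9, 163.7, 267.8, 205.8] 519 [[0.455, 0.499], [0.489, 0.485], [0.446, 0.354], [0.414, 0.367]]
salt 0.68 [308.3, 192.6, 327.5, 225.6] 542 [[0.557, 0.349], [0.599, 0.332], [0.556, 0.228], [0.516, 0.245]]
jar 0.63 [423.0, 319.2, 453.9, 362.6] 951 [[0.59, -0.148], [0.659, -0.081], [0.695, -0.116], [0.625, -0.18]]
jar 0.59 [376.3, 223.4, 491.6, 299.9] 6739 [[0.655, 0.166], [0.91, 0.113], [0.814, -0.069], [0.588, -0.017]]
```

View pics/top0.png

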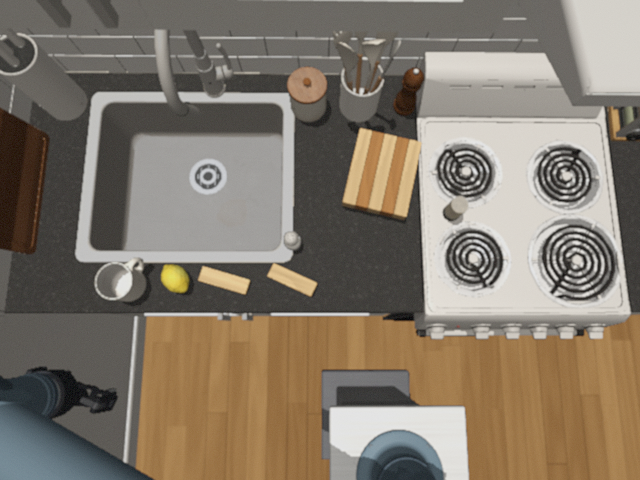

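View pics/scene0.png

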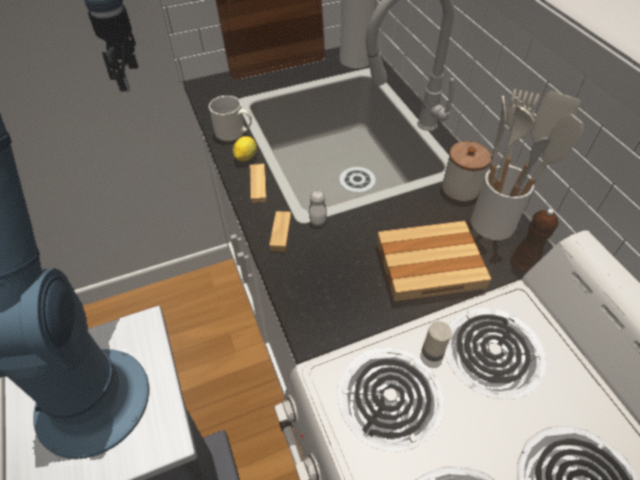

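The right-hand piece (about 292,279 in the top view) is probably the wedge and the left one (224,279) the strip. The block is at (382,173), with its front edge facing the robot. I'll look at both pieces from close by with the wrist camera.

```bash
cat >> h.py <<'E'
def down(yaw):
    q=(R.from_euler('z',yaw)*R.from_matrix(np.diag([1.,-1,-1]))).as_quat(); return np.array([q[3],q[0],q[1],q[2]])
E
python3 - <<'E'
from h import *
for yaw in (160,66,-114):
    print(yaw, arm.ik([0.43,0.28,0.32],down(np.radians(yaw))))
arm.movep([0.43,0.29,0.36],down(np.radians(160)))
c=cam('wrist'); save(c,'w1.png'); print({k:v for k,v in c.items() if k!='frame'})
for t in ['wedge','strip','salt']:
    for o in nets.outline_of('wrist',t)[:2]:
        m=o['pixels'].astype(np.uint8); b=cv2.boxPoints(cv2.minAreaRect(np.argwhere(m)[:,::-1].astype(np.float32)))
        print(t,round(o['score'],2),o['box'],m.sum(),onz(c,b,0.01)[:,:2].round(3).tolist())
print(arm.get_state()['clock'])
E
```

```text
160 [-0.86709488  0.2258601   0.23335807  2.0109597  -0.06555201  0.9117378
  0.62245016]
66 [-1.05934774  0.23668266  0.45039475  2.01952387 -0.12941816  0.91230763
 -0.95934432]
-114 [-0.6906075   0.22535077  0.03660121  2.00267192 -0.01032692  0.91374162
  2.0740904 ]
{'fx': 349.9265683713012, 'fy': 349.9265683713012, 'cx': 314.7949317879522, 'cy': 239.2919259414188, 'position': array([0.36658769, 0.31562425, 0.32879141]), 'attitude': array([ 0.8111675 , -0.10717242, -0.07625721,  0.56982997])}
wedge 0.6 [216.3, 228.3, 346.5, 275.4] 4981 [[0.441, 0.185], [0.404, 0.205], [0.454, 0.315], [0.493, 0.298]]
strip 0.86 [380.4, 165.7, 522.5, 217.1] 5742 [[0.41, 0.363], [0.445, 0.483], [0.484, 0.478], [0.448, 0.353]]
strip 0.24 [211.2, 222.3, 344.2, 272.9] 5030 [[0.441, 0.185], [0.404, 0.203], [0.449, 0.316], [0.488, 0.302]]
salt 0.93 [291.1, 313.0, 337.5, 395.1] 2973 [[0.512, 0.239], [0.527, 0.281], [0.617, 0.25], [0.601, 0.205]]
salt 0.18 [381.6, 165.5, 520.3, 215.5] 5701 [[0.41, 0.363], [0.446, 0.482], [0.484, 0.477], [0.448, 0.354]]
2.2167
```

View pics/w1.png

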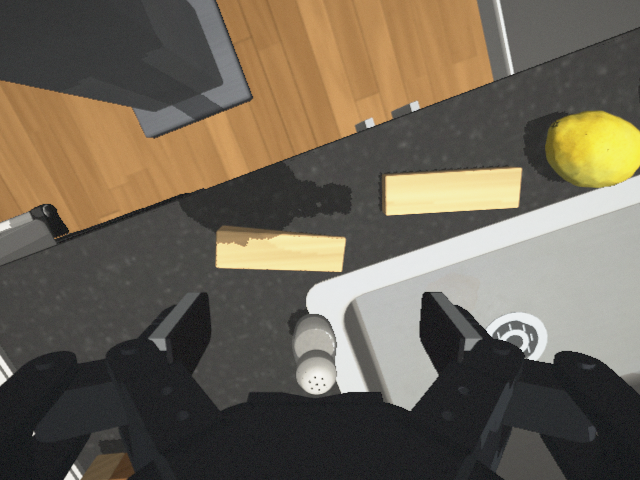

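The image-left piece in the wrist picture (281,250) is the wedge: it is about 40 px wide at its left end and 34 px at its right. The strip (452,190) is even along its length. So the wedge's thick end is towards -y. Next I take a closer look at the block and fit models to the outlines.

```bash
cat >> h.py <<'E'
from scipy.optimize import minimize
def wedgeP(p):
    x,y,a=p; L=[]
    for s,h in((-.06,.023),(.06,.003)):
        for w in(-.018,.018):
            for z in(0,h): L.append([s,w,z])
    return R.from_euler('z',a).apply(L)+[x,y,0]
def blockP(p):
    x,y,a,h=p; L=[[s,w,z] for s in(0,.2) for w in(-.08,.08) for z in(h,h+.036)]
    return R.from_euler('z',a).apply(L)+[x,y,0]
def iou(model,p,obs):
    t=0
    for c,m in obs:
        s=np.zeros((480,640),np.uint8); cv2.fillConvexPoly(s,cv2.convexHull((proj(c,model(p))*16).astype(np.int32)),1,shift=4)
        m=m.astype(bool); s=s.astype(bool); t+=(s&m).sum()/max(1,(s|m).sum())
    return t/len(obs)
def fit(model,p0,obs,step):
    p0=np.array(p0,float); n=len(p0); sim=np.vstack([p0]+[p0+np.eye(n)[i]*step[i] for i in range(n)])
    r=minimize(lambda p:-iou(model,p,obs),p0,method='Nelder-Mead',options=dict(initial_simplex=sim,xatol=1e-4,fatol=1e-4))
    return r.x,-r.fun
def see(n,t):
    c=cam(n); o=nets.outline_of(n,t); return (c,o[0]['pixels']) if o else None
E
python3 - <<'E'
from h import *
ob=[see(n,'wedge') for n in('wrist','top','scene')]
for a in(66,-114):
    for sub in([ob[0]],ob): p,s=fit(wedgeP,[.45,.25,np.radians(a)],sub,[.01,.01,.1]); print('wedge',p.round(4),np.degrees(p[2]).round(1),round(s,3))
a=np.radians(-13)
arm.movep([0.49,0.04,0.36],down(np.radians(167)))
b=[see(n,'block') for n in('wrist','top','scene')]
save(b[0][0],'w2.png'); print(b[0][0]['position'])
for sub in([b[0]],b[1:],b): p,s=fit(blockP,[.615,.05,a,.012],sub,[.01,.01,.05,.003]); print('block',p.round(4),np.degrees(p[2]).round(1),round(s,3))
print(arm.get_state()['clock'],arm.get_state()['qpos'])
E
```

```text
wedge [0.4482 0.252  1.1208] 64.2 0.944
wedge [0.4489 0.2525 1.1435] 65.5 0.709
wedge [ 0.4475  0.2497 -1.9805] -113.5 0.905
wedge [ 0.4476  0.2496 -1.9735] -113.1 0.663
[0.42487639 0.05763372 0.32846248]
block [ 0.6349  0.046  -0.251  -0.0173] -14.4 0.41
block [ 0.619   0.0506 -0.2263  0.0118] -13.0 0.888
block [ 0.6193  0.0508 -0.228   0.0115] -13.1 0.721
3.825 [-0.55523172  0.13267262  0.41688319  2.03235167 -0.06424875  0.98886679
  1.24015636]
```

View pics/w2.png

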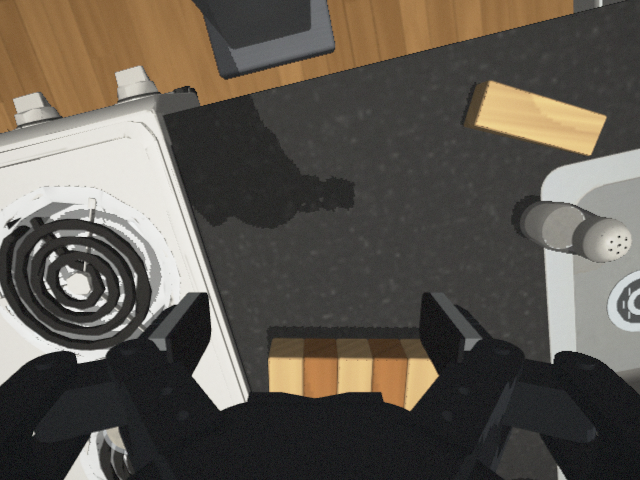

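The wedge's tall thick face shows at (480,110), and its thin end points towards the sink. The block's front face runs along rows 340–357, with its image-left corner at x≈268. I'll check how the fit reprojects here, then grasp the wedge.

Run:
```python
from h import *
c=cam('wrist'); p=[.619,.0506,-.227,.0118]
print('front proj (y-: bottom,top; y+)',proj(c,blockP(p)[:4]).round(0).tolist())
w=np.array([.4485,.2523]); a=np.radians(65); u=np.array([np.cos(a),np.sin(a)])
g=w-0.038*u; q=down(a+np.pi)
arm.set_gripper(0.065,60)
arm.movep([*g,0.27],q)
o=see('wrist','wedge')
if o:
    f,s=fit(wedgeP,[*w,a],[o],[.005,.005,.03]); print('refit',f.round(4),np.degrees(f[2]),s)
arm.servo_line([*g,0.177],vel=.08)
print(arm.get_state()['wrist_force'])
arm.set_gripper(0.0,60)
s=arm.get_state(); print(s['width'],s['grip_force'],s['wrist_force'],s['tcp_pos'],s['clock'])
```

```text
front proj (y-: bottom,top; y+) [[272.0, 339.0], [267.0, 360.0], [429.0, 340.0], [442.0, 361.0]]
refit [0.4487 0.2528 1.1226] 64.32220896804237 0.9671332927571515
[-0.11487549  0.37465684  0.14276327]
0.034481093929839904 60.379223730415106 [-1.02704732 -0.03381787  5.57048799] [0.43292109 0.21806677 0.17778673] 6.9167
```

```bash
cat >> h.py <<'E'
B=np.array([.619,.0506]); A=-.227
def bp(x,y): return B+np.array([[np.cos(A),-np.sin(A)],[np.sin(A),np.cos(A)]])@[x,y]
def tob(p): return np.array([[np.cos(A),np.sin(A)],[-np.sin(A),np.cos(A)]])@(np.array(p)-B)
def push():
    s=arm.get_state(); f=np.array(s['wrist_force']); return -(f[0]*np.cos(A)+f[1]*np.sin(A)), s
E
python3 - <<'E'
from h import *
s=arm.get_state(); x,y,z=s['tcp_pos']
arm.servo_line([x,y,z+.012],vel=.06)
g=bp(-.118,-.04)
arm.servo_line([*g,z+.012],rot=down(A+np.pi),vel=.1)
arm.servo_line([*g,.1785],vel=.04)
f,s=push(); print(f,s['wrist_force'],s['tcp_pos'],s['width'],s['clock'])
c=cam('scene'); cv2.imwrite('pics/s3.png',cv2.resize(c['frame'][200:350,250:450,::-1],None,fx=4,fy=4))
o=see('top','wedge'); print(fit(wedgeP,[*bp(-.08,-.04),A],[o],[.005,.005,.05]))
E
```

```text
-0.5784854701910487 [ 0.62802857  0.14854834 -1.13191226] [0.49490666 0.03826791 0.17808895] 0.03439398757785435 9.7667
(array([ 0.5320501,  0.0296306, -0.227    ]), np.float64(0.0))
```

View pics/s3.png

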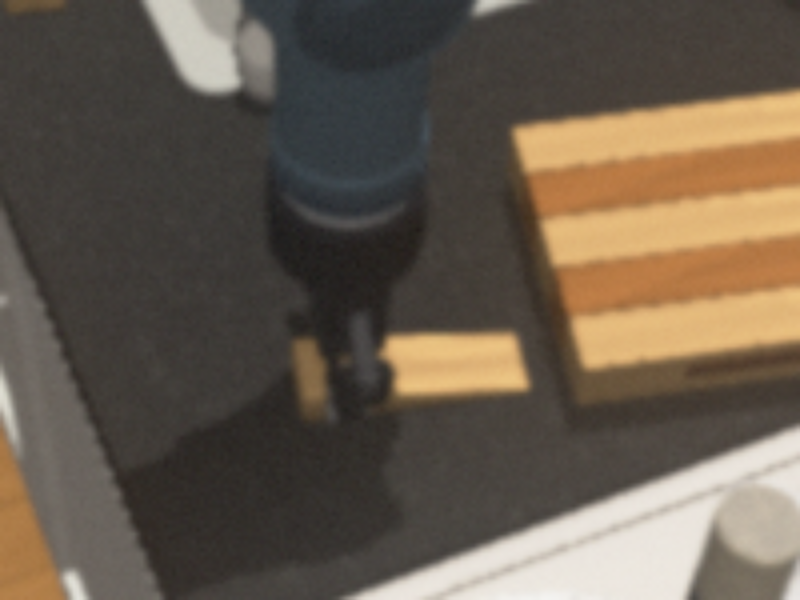

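The wedge lies flat and square to the block, with its tip about 20 mm short of the front edge. I'll slide it in while gripped until I feel light contact.

Run:
```python
from h import *
z=arm.get_state()['tcp_pos'][2]
arm.servo_line([*bp(-.098+.028,-.04),.1785],vel=.06)
f,s=push(); f0=f; print('f0',f,s['wrist_force'])
d=.028
while d<.085:
    d+=.0015; arm.servo_line([*bp(-.098+d,-.04),.1785],vel=.03)
    f,s=push()
    if f-f0>4: break
print(d,f,s['wrist_force'],s['tcp_pos'],s['clock'], tob(s['tcp_pos'][:2]))
arm.set_gripper(.06)
f,s=push(); print('released',f,s['wrist_force'],s['clock'])
```

```text
f0 -0.7631805715878892 [ 0.66243975 -0.52313799 -0.50785598]
0.07000000000000003 3.6881617912957694 [-3.69058294  0.4099312  -2.41071105] [0.58195384 0.01809226 0.17798716] 17.8667 [-0.02877973 -0.04001123]
released 0.4717056924538472 [-0.32884175  0.67227892 -0.54973537] 18.2333
```

Run:
```python
from h import *
arm.servo_line([*bp(-.029,-.04),.225],vel=.1)
arm.servo_line([*bp(-.09,-.04),.225],vel=.12)
arm.set_gripper(0)
arm.servo_line([*bp(-.09,-.04),.179],vel=.08)
arm.sleep(.2); f0,s=push(); print('f0',f0,s['wrist_force'],s['width'])
arm.servo_line([*bp(-.072,-.04),.179],vel=.05)
x=-.072; log=[]
while x<-.03:
    x+=.0006; arm.servo_line([*bp(x,-.04),.179],vel=.02)
    f,s=push(); log.append((round(x,4),round(f-f0,1)))
    if f-f0>13: arm.sleep(.1); f,s=push(); log.append(('w',round(f-f0,1)))
    if f-f0>15 or s['clock']>55: break
print(log[::3],log[-3:]); print(s['wrist_force'],tob(s['tcp_pos'][:2]),s['clock'])
```

```text
f0 0.4555887825455488 [-0.49127162 -0.10255129 -0.56330261] -3.929472205175018e-06
[(-0.0714, np.float64(-1.2)), (-0.0696, np.float64(-0.1)), (-0.0678, np.float64(-0.2)), (-0.066, np.float64(-0.5)), (-0.0642, np.float64(-0.7)), (-0.0624, np.float64(2.3)), (-0.0606, np.float64(6.2)), (-0.0588, np.float64(8.0)), (-0.057, np.float64(10.2)), (-0.0552, np.float64(12.0)), ('w', np.float64(13.8)), (-0.0528, np.float64(13.9))] [('w', np.float64(13.9)), (-0.0528, np.float64(13.9)), ('w', np.float64(15.6))]
[-15.70391133   3.45177092  12.68633731] [-0.05827311 -0.04008731] 29.8417
```

An upward force of 12.7 N suggests the fingertips bore on the worktop or dragged on the wedge's end. I'll check that and redo the push a little higher.

Run:
```python
from h import *
f,s=push(); print(f,s['wrist_force'],s['tcp_pos'],R.from_quat(np.roll(s['eef_rot'],-1)).as_matrix()[:,2].round(4))
arm.servo_line([*bp(-.075,-.04),.179],vel=.06); arm.servo_line([*bp(-.075,-.04),.184],vel=.06)
arm.sleep(.2); f0,s=push(); print('f0',f0,s['wrist_force'],s['tcp_pos'])
x=-.063; arm.servo_line([*bp(x,-.04),.184],vel=.05); log=[]
while x<-.03:
    x+=.0006; arm.servo_line([*bp(x,-.04),.184],vel=.02)
    f,s=push(); 
    if f-f0>12: arm.sleep(.1); f,s=push()
    log.append((round(x,4),round(f-f0,1),s['wrist_force'][2].round(1)))
    if f-f0>15 or s['clock']>55: break
print(log); print(s['wrist_force'],s['tcp_pos'],tob(s['tcp_pos'][:2]),s['clock'])
```

```text
16.07788236498132 [-15.70391133   3.45177092  12.68633731] [0.55319996 0.02465577 0.17738153] [-0.0177  0.0032 -0.9998]
f0 -0.7852670071665873 [ 0.96761099  0.69991997 -0.38996583] [0.53699352 0.02845006 0.18397289]
[(-0.0624, np.float64(1.0), np.float64(-0.8)), (-0.0618, np.float64(1.3), np.float64(-0.6)), (-0.0612, np.float64(0.5), np.float64(-0.3)), (-0.0606, np.float64(2.9), np.float64(1.4)), (-0.06, np.float64(4.5), np.float64(2.4)), (-0.0594, np.float64(5.6), np.float64(3.6)), (-0.0588, np.float64(7.8), np.float64(5.3)), (-0.0582, np.float64(8.1), np.float64(5.0)), (-0.0576, np.float64(9.8), np.float64(5.5)), (-0.057, np.float64(9.1), np.float64(6.2)), (-0.0564, np.float64(10.8), np.float64(6.9)), (-0.0558, np.float64(11.3), np.float64(7.3)), (-0.0552, np.float64(12.9), np.float64(8.6)), (-0.0546, np.float64(12.8), np.float64(9.9)), (-0.054, np.float64(13.8), np.float64(9.6)), (-0.0534, np.float64(13.2), np.float64(10.5)), (-0.0528, np.float64(16.2), np.float64(11.2))]
[-15.3152128    2.17636487  11.20725733] [0.55333793 0.02468246 0.18235654] [-0.05814469 -0.04003026] 35.95
```

The fingers drag down on the wedge's end because the arm sags under load, and that inflates the push reading. I'll push again and correct height so the vertical force stays near zero.

Run:
```python
from h import *
x,z=-.068,.182
arm.servo_line([*bp(x,-.04),z],vel=.06); arm.sleep(.2); f0,s=push(); z0=s['wrist_force'][2]; print('f0',f0,z0)
x=-.061; arm.servo_line([*bp(x,-.04),z],vel=.05); log=[]
while x<-.03:
    x+=.0006; arm.servo_line([*bp(x,-.04),z],vel=.02)
    f,s=push(); fz=s['wrist_force'][2]-z0
    if f-f0>10: arm.sleep(.1); f,s=push(); fz=s['wrist_force'][2]-z0
    z+=np.clip(.00012*(fz-1),-.0003,.0006)
    log.append((round(x,4),float(round(f-f0,1)),float(fz.round(1)),float(round(z,4)),float(tob(s['tcp_pos'][:2])[0].round(4))))
    if f-f0>15 or s['clock']>58: break
print(log[::2],log[-1]); print(s['clock'])
```

```text
f0 0.04201932238522288 0.8460194689706712
[(-0.0604, 1.2, -1.3, 0.1817, -0.0605), (-0.0592, 5.5, 2.8, 0.1819, -0.0601), (-0.058, 6.0, 3.6, 0.1825, -0.0596), (-0.0568, 7.3, 1.8, 0.1827, -0.0592), (-0.0556, 7.7, 2.7, 0.1832, -0.0587), (-0.0544, 8.9, 4.0, 0.1837, -0.0583), (-0.0532, 10.8, 2.2, 0.1841, -0.0579), (-0.052, 11.9, 3.3, 0.1845, -0.0575), (-0.0508, 13.3, 3.3, 0.185, -0.0569), (-0.0496, 14.1, 2.8, 0.1853, -0.0562), (-0.0484, 15.0, 2.8, 0.1856, -0.0556), (-0.0472, 15.5, 1.5, 0.1858, -0.055)] (-0.0472, 15.5, 1.5, 0.1858, -0.055)
43.8
```

Pushed to 15.5 N with almost no vertical force. I'll back off and take a check look.

Run:
```python
from h import *
arm.servo_line([*bp(-.10,-.04),.186],vel=.06)
arm.servo_line([*bp(-.14,-.04),.30],vel=.12)
c=cam('wrist'); save(c,'w4.png')
o=see('wrist','wedge')
# expected: thick end at x=E in block frame; overlay check
for E_ in(-.05,-.045,-.04): print(E_,proj(c,np.c_[np.array([bp(E_,-.058),bp(E_,-.022)]),[.023,.023]]).round(0).tolist())
print(nets.outline_of('wrist','wedge')[0]['box'] if o else None,arm.get_state()['clock'])
```

```text
-0.05 [[291.0, 350.0], [336.0, 351.0]]
-0.045 [[291.0, 356.0], [336.0, 356.0]]
-0.04 [[291.0, 362.0], [336.0, 362.0]]
[306.7, 374.2, 321.2, 390.0] 46.1917
```

View pics/w4.png

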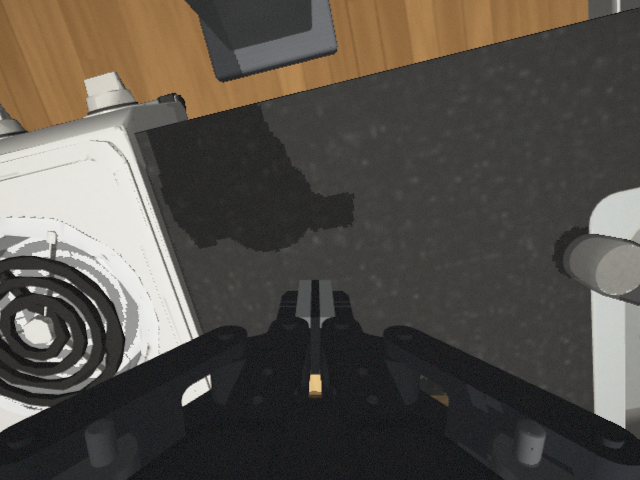

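The gripper hides the wedge in this view; only a sliver of wood shows at (315,385). I'll check from the scene and top cameras instead.

Run:
```python
from h import *
arm.movep([0.40,0.20,0.36],down(A+np.pi)) 
c=cam('scene'); cv2.imwrite('pics/s5.png',cv2.resize(c['frame'][200:350,300:500,::-1],None,fx=4,fy=4,interpolation=cv2.INTER_CUBIC))
for E_ in(-.05,-.044,-.038): print(E_,((proj(c,np.c_[np.array([bp(E_,-.058),bp(E_,-.022)]),[.023,.023]])-[300,200])*4).round(0).tolist())
print(arm.get_state()['clock'])
```

```text
-0.05 [[275.0, 373.0], [260.0, 316.0]]
-0.044 [[286.0, 371.0], [271.0, 314.0]]
-0.038 [[298.0, 369.0], [282.0, 313.0]]
47.0
```

View pics/s5.png

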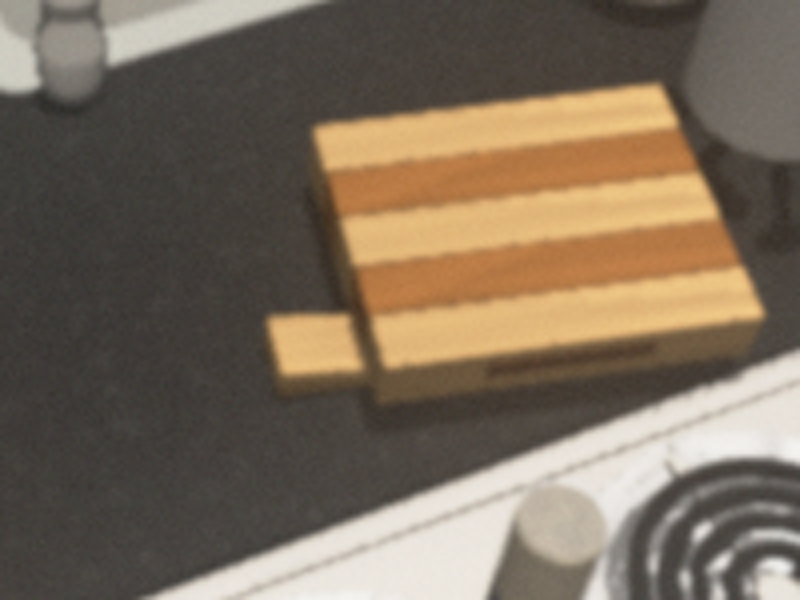

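The wedge is straight, flat and under the block at the missing foot's place. Its thick end is at about (268–280, 315–378), so the tip is about 74 mm in. Handing in.

```bash
python3 -c "
from station import arm
print(arm.close_job())"
```

```text
the job is handed in; nothing more can be done
None
```

The wedge is in place under the near right corner, flat and square with its tip about 74 mm under the edge; I pushed to 15.5 N, let go, saw it stay put in the last picture and handed the job in at about 47 s (the hand-in gave no verdict, and I couldn't measure its force on the block after release).

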